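Tuck a transfer plate under its lap and hold it down

ROBOT

A 6-joint arm with a two-finger parallel gripper is mounted at the origin on a cart in front of the work surface, level with it; the furniture and walls round the work are solid. World frame = base frame: x ahead of the robot, y to its left, z up, the work surface at z = 0. Lengths are in m, angles in rad, forces in N, time in s.
With the tool pointing down it reaches from about 0.275 to 0.725 m from the base axis. Payload 5.6 kg.
Tool frame: the origin (TCP) lies between the finger pads; the fingertips stand arm.finger_overhang ahead of it and the grasp point (between the pads) lies 6 mm ahead of it (arm.finger_overhang is the distance from the TCP to the fingertips, in m); z points along the fingers, y is the line along which they close (so a half turn about z gives the same grasp; the last joint's range is limited). The gripper opens to 85 mm and grips with 20 to 120 N. Pads are 22 mm wide; open, the fingers measure 114 mm over their backs; the gripper's body (76 mm by 85 mm) begins 54 mm behind the grasp point. The pads swing forward as they close: fully open they stand 13 mm farther back than shut.
Start: joints at [-0.866, 0.255, 0.108, 0, -1.424, -0.285], TCP at [0.224, -0.502, 0.256] pointing down, gripper open.
Joint ranges: [-2.95, 2.95], [-1.21, 1.97], [-1.09, 1.5], [-2.87, 1.71], [-2.94, -0.07], [-3.05, 3.05]. Speed limits (rad/s): [2.57, 2.57, 3.14, 3.14, 3.14, 3.14].

INTERFACE

Orientations are given as a 3x3 rotation matrix whose columns are the frame's x, y, z axes.
In Python, from bench import arm gives the robot as it stands.
- The arm moves only by the tool step_arm, never from a script. Its argument "targets" is a list of rows, each a list of 3 entries, a list of its own where there are three numbers: the shift along the tool's x, y, z in cm, then the turn about the tool's z in degrees, then the finger opening in cm, from 0 to 8.54. A call has 1 to 10 rows; each row shifts and turns the commanded pose from where the row before left it, along the tool's axes as they then stand; what a row does not reach is not made up. A row lasts 1/8 s, in which the tool goes at most 62.5 mm and 10.7 degrees, less where a joint would pass 70% of its speed; a pose out of reach is approached as far as the arm can. A call is refused whole if a number of a shift passes 6.25 or a number of a turn 10.7, either way. A call with a gripper value outside its range is refused whole. The fingers move at their own pace and stop on an object; "newtons" is the grip in N (left out, the last holds). Time passes only in rows, so rows that do not move let the fingers close. It gives the time, the measured TCP pose, the force, the opening and the grip force at its end, in the units of the state.
- arm.state(): the state, without advancing time (a new reading comes with each control period).
- arm.snapshot(name): name is "scene" or "top" or "wrist"; returns the picture (400x640x3 uint8, blue, green, red); there is no depth.
- arm.camera_info(name): a dict with "fx", "fy", "cx", "cy" (pixels), "dist" ([k1, k2, p1, p2, k3] as OpenCV has them; the pictures are not rectified), "extrinsics" (4x4, takes a point from camera to world coordinates). Camera axes: x right, y down, z forward; pixel columns grow to the right and rows downward; lengths in m; the calibration is good to about 2 mm. A picture is of the moment at which its call begins: read the wrist's pose just before it. camera_info takes no time and is no camera call; for the wrist camera it gives the pose at the moment of the call.
- arm.close_job(): hands the job in; it is judged then, once.
The state is a dict: "time": time; "qpos": joint angles; "qd": joint speeds; "joint_efforts": joint torques, N m; "tcp_pos": TCP position; "tool_rot": TCP orientation; "wrist_force": force on the tool from outside, world axes, zero at the start; "torque": the same for the moment, N m; "gripper_width": opening from 0.0 (shut) to 1.0 (fully open); "grip_force": force on a finger pad.
Only numpy, scipy, OpenCV 4.12 (cv2) and the standard library are available. Lean on these libraries where they do the work, as an engineer would, in place of code of your own. Each camera call takes 0.05 s, during which the arm holds its last target. There are 200 camera calls.

TASK

Get the can transfer station ready: push the loose guide sleeve fully home on the bare spigot and let go of it, then take the steel transfer plate by its upright grip, lay it on the bed between the two sleeves and slide its far edge under the hinged lap until it stops squarely against the ledge beneath, without prising the lap up (a slight stir is all right). Finish while still holding the plate by its upright grip and pressing it flat on the bed with a firm push of about 10 N; leave the other things where they stand.

Things in the scene. Friction and masses are not known exactly. Their poses are not given: they have to be found in the camera images.
- station: the fixed transfer station: a grey base with a dark steel bed on it, 220 x 210 mm in all, bed surface 16 mm above the origin. Origin: centre of its underside, on the table. +x: direction in which the plate slides under the lap; z up. A fitted white plastic sleeve (36 mm diameter, 45 mm high) stands fixed at x -10, y +80 mm; the bare spigot stands at x -10, y -80 mm
- bed: the dark steel sheet that is the station's top surface, 6 mm thick; origin: centre of its underside, 6 mm below the bed surface; axes as the station's
- spigot_foot (a point): foot of the bare steel spigot, on its axis at the bed surface; the spigot is 20 mm in diameter, 30 mm high, its top 7 mm tapering to 12 mm. Axes as the station's
- sleeve_center (a point): centre of the loose white plastic sleeve, half-way up: a plain tube standing on the table, 36 mm outside, 25 mm bore right through, 45 mm high, 35 to 70 g, either end up; z along its axis. Fully home its foot stands on the bed, this point 22.5 mm above it
- plate_grip (a point): middle of the upright grip of the loose steel transfer plate, 24 mm above the plate's underside. The plate is 150 (x) x 100 (y) x 4 mm, 0.14 to 0.28 kg, lying flat on the table; the grip is a blade 10 mm thick (x), 60 mm long (y), standing 34 mm above the plate's top, 110 mm behind the plate's leading (+x) edge and 40 mm ahead of its rear edge. +x points to the leading edge that goes under the lap; z up
- plate_edge (a point): middle of the plate's leading edge, at its underside; axes as plate_grip
- ledge (a point): the stop under the lap: middle of the ledge's face, at the bed surface; axes as the station's, plate comes from -x. Face 160 mm wide, 6.5 mm high
- lap_lip (a point): middle of the top of the lap's free front edge. The lap is a steel flap 150 mm wide and 4 mm thick, hinged above the ledge along its far edge; shut, its flat underside is 6.5 mm above the bed (room for the 4 mm plate), reaching 49 mm out from the ledge face, then a lip 12 mm long turned up about 35 degrees makes the mouth about 14 mm high. The lip's front is 62 mm before the ledge face
- lap (a joint): hinge of the lap, rad: 0 shut, grows as it lifts; a light spring and its weight shut it (about 4 N at the lip lifts it)
- marker: silver marker pen lying on the table, 138 mm long, bystander; origin under its middle
- cup: white sampling cup, 69 mm wide, 84 mm high, bystander; origin at the centre of its underside
- can_end: loose dark can end, 59 mm disc 7 mm high, bystander; origin at the centre of its underside
- sleeve: the same loose sleeve; origin at the centre of its underside
- plate: the same transfer plate; origin at the centre of its underside, 75 mm behind the leading edge; axes as plate_grip
There are look-alikes about, which are no part of the job. What is meant by the sleeve is not brown or purple, and is the larger of those in its own colour.

How it is judged:
By the outcome, as a careful person would: the job done as asked, in the order asked, and still so for the second after the job is handed in, while the arm keeps its last pose, push and grip.
It also fails if it takes over 54 s, if anything falls off the work surface, if the arm or the gripper's body presses on something with over 40 N, if the wrist force passes 120 N, or if a joint passes its speed limit or range.

## Working session

There is one attempt and no reset: what is moved stays moved. The work goes in short steps, Python scripts to look and compute and a tool call to move; the robot and the scene stay as the last step left them, time stands still between calls to the robot, and variables do not carry over. Pictures are saved under pics/ and viewed, at most 10 in all, crops included, and the job is handed in when it is done.

Besides the shell and the picture viewer there is one more tool, called after "Request:" by a JSON object that holds its "op" and its "data". step_arm: Moves the arm, as the interface text tells. Its arguments: {"type":"object","properties":{"targets":{"type":"array"},"newtons":{"type":"number"}},"required":["targets"]}

```bash
ls; mkdir -p pics
python3 - <<'E'
from bench import arm
import cv2,numpy as np
for n in ("scene","top"):
    cv2.imwrite(f"pics/{n}0.png",arm.snapshot(n))
    c=arm.camera_info(n);print(n,c)
s=arm.state();print(s, arm.finger_overhang)
E
```

```text
pics
scene {'fx': 474.0197273979247, 'fy': 474.0197273979247, 'cx': 320.7944485492771, 'cy': 201.08520652961164, 'dist': array([-0.06744811,  0.        ,  0.        ,  0.        ,  0.        ]), 'extrinsics': array([[ 0.68828494, -0.30421354,  0.65857268, -0.21652687],
       [-0.72503732, -0.31873271,  0.61051646, -0.91824981],
       [ 0.02418128, -0.89769905, -0.43994509,  0.52264849],
       [ 0.        ,  0.        ,  0.        ,  1.        ]])}
top {'fx': 490.0912532057692, 'fy': 490.0912532057692, 'cx': 322.2736145673794, 'cy': 193.9244793596147, 'dist': array([-0.07334753,  0.        ,  0.        ,  0.        ,  0.        ]), 'extrinsics': array([[ 0.01089112, -0.98286401,  0.18401011,  0.25809654],
       [-0.9999218 , -0.01183619, -0.00403834, -0.29846256],
       [ 0.00614711, -0.18395174, -0.98291605,  1.20974235],
       [ 0.        ,  0.        ,  0.        ,  1.        ]])}
{'time': 0.1, 'qpos': array([-8.66389052e-01,  2.55687797e-01,  1.07097699e-01, -3.98621850e-04,
       -1.42388915e+00, -2.84596081e-01]), 'qd': array([-0.00199527, -0.00069418,  0.00203313,  0.00195456,  0.0010615 ,
       -0.00040152]), 'joint_efforts': array([-1.20421570e-03, -3.87605524e+01,  2.38475025e+01,  5.37780672e+00,
       -3.76293625e-03,  1.27473652e-05]), 'tcp_pos': array([ 0.22404742, -0.50185157,  0.25547545]), 'tool_rot': array([[-9.13189791e-01, -4.07533781e-01, -7.89348331e-04],
       [-4.07534535e-01,  9.13188501e-01,  1.53773197e-03],
       [ 9.41460928e-05,  1.72592785e-03, -9.99998506e-01]]), 'wrist_force': array([-0.30270713,  0.09379873, -0.2532641 ]), 'torque': array([ 0.08666484,  0.03510655, -0.03429983]), 'grip_force': 0.0, 'gripper_width': 0.9987652939867065} 0.025
```

View pics/top0.png

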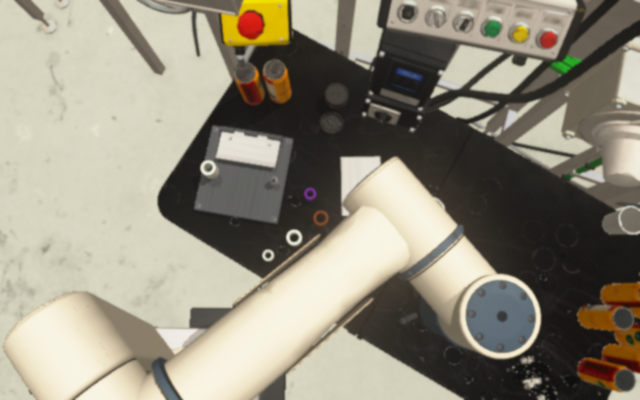

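View pics/scene0.png

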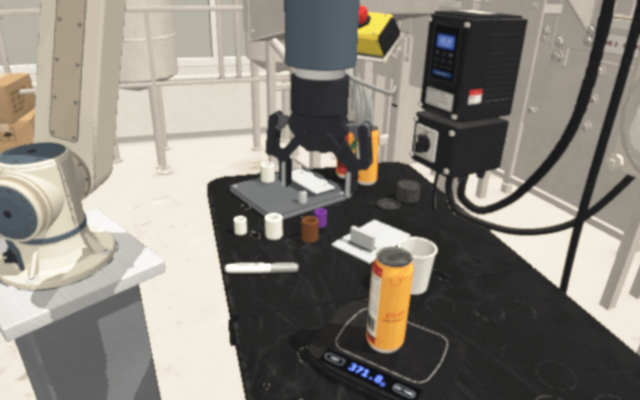

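The top view shows the station around (243,173), with the fixed sleeve top at (208,168), spigot at (274,182) and lap at (249,147). The larger loose white sleeve is at (294,237) and the smaller look-alike at (268,255). Purple is at (310,194), brown at (321,218), and the plate near (362,183) is partly under the arm. The scene view shows the plate with its grip at (363,237), the cup at (417,265), and the marker at (262,267).

```bash
cat > h.py <<'E'
from bench import arm
import cv2,numpy as np
def onplane(c,uv,z):
    K=np.array([[c["fx"],0,c["cx"]],[0,c["fy"],c["cy"]],[0,0,1]])
    p=cv2.undistortPoints(np.array(uv,float).reshape(-1,1,2),K,np.array(c["dist"])).reshape(-1,2)
    E=c["extrinsics"];d=np.c_[p,np.ones(len(p))]@E[:3,:3].T;o=E[:3,3]
    return o+d*((z-o[2])/d[:,2])[:,None]
def totool(dxyz):
    """world shift -> tool axes, cm"""
    return np.round(100*arm.state()["tool_rot"].T@np.array(dxyz),2)
def blobs(m,amin=30):
    n,l,s,c=cv2.connectedComponentsWithStats(m.astype(np.uint8))
    return [(np.round(c[i],1),s[i].tolist()) for i in range(1,n) if s[i][4]>=amin]
E
python3 - <<'E'
from h import *
im=cv2.imread("pics/top0.png");c=arm.camera_info("top")
w=(im.min(2)>150);w[:, 340:]=0;w[:120]=0;w[275:]=0;w[:,:190]=0
for b in blobs(w,10):print(b)
np.set_printoptions(precision=4,suppress=True)
print("sleeve",onplane(c,[(294,237)],.045),"fixed",onplane(c,[(208.5,168)],.061),"spig",onplane(c,[(274.5,181)],.046))
print("plate corner L top", onplane(c,[(341,156),(380,155),(343,215)],.004))
cs=arm.camera_info("scene");print("grip scene top ends",onplane(cs,[(351,229),(375,239)],.038))
print("plate scene",onplane(cs,[(332,243),(376,221),(411,240),(368,263)],.004))
x=cv2.resize(im[110:290,180:400],None,fx=3.6,fy=3.3,interpolation=cv2.INTER_CUBIC)
cv2.imwrite("pics/tc.png",x)
E
```

```text
(array([194.7, 127.3]), [190, 120, 15, 23, 184])
(array([247.8, 148.6]), [216, 131, 64, 36, 1633])
(array([207.9, 167.2]), [201, 160, 15, 15, 130])
(array([293.7, 237. ]), [286, 230, 16, 15, 123])
(array([320.7, 260. ]), [284, 231, 56, 44, 1226])
(array([211.4, 261.1]), [190, 235, 65, 40, 1322])
(array([267.9, 254.9]), [263, 250, 11, 11, 64])
sleeve [[ 0.3711 -0.2371  0.045 ]] fixed [[ 0.5335 -0.0277  0.061 ]] spig [[ 0.5065 -0.1869  0.046 ]]
plate corner L top [[ 0.5825 -0.3499  0.004 ]
 [ 0.5864 -0.4493  0.004 ]
 [ 0.4312 -0.3555  0.004 ]]
grip scene top ends [[ 0.4587 -0.3801  0.038 ]
 [ 0.4623 -0.4404  0.038 ]]
plate scene [[ 0.4312 -0.3532  0.004 ]
 [ 0.5764 -0.3584  0.004 ]
 [ 0.5625 -0.4641  0.004 ]
 [ 0.4259 -0.4543  0.004 ]]
```

View pics/tc.png

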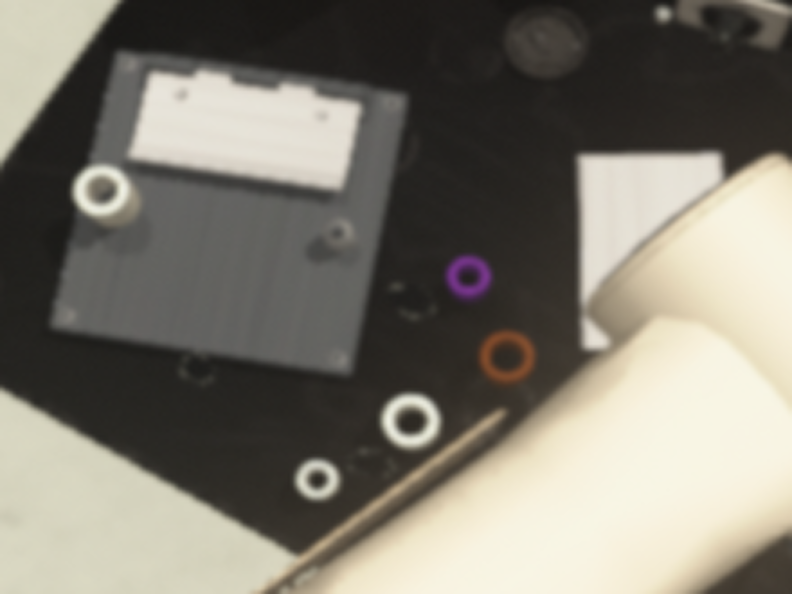

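The crop confirms it: the larger white ring is the sleeve, the station is yawed about -10°, and the plate is yawed only slightly. I'll move over the sleeve.

Request:
{"op": "step_arm", "data": {"targets": [[[-4,3,0.4],0,7],[[-4,3,0.4],0,7],[[-4,3,0.4],0,7],[[-4,3,0.4],0,7],[[-4,3,0.4],0,7],[[-4,3,0.4],0,7],[[0,0,0],8.5,7],[[0,0,0],8.5,7],[[0,0,0],8.5,7],[[0,0,0],8.5,7]], "newtons": 40}}

```text
time: 1.35
tcp_pos: [0.3698, -0.2398, 0.2319]
tool_rot: [[-0.984, 0.177, -0.001], [0.177, 0.984, 0.001], [0.001, 0.0, -1.0]]
wrist_force: [0.2, -0.7, -0.2]
gripper_width: 0.823
grip_force: 0.0
```

Run:
```python
from h import *
np.set_printoptions(precision=4,suppress=True)
s=arm.state();print(s["time"],s["tcp_pos"],s["tool_rot"]);c=arm.camera_info("wrist");print(c)
cv2.imwrite("pics/w1.png",arm.snapshot("wrist"))
cv2.imwrite("pics/t1.png",arm.snapshot("top"))
```

```text
1.35 [ 0.3698 -0.2398  0.2319] [[-0.9841  0.1774 -0.0008]
 [ 0.1774  0.9841  0.0005]
 [ 0.0009  0.0004 -1.    ]]
{'fx': 300.64883978782757, 'fy': 300.64883978782757, 'cx': 317.0613993559226, 'cy': 201.25739502008386, 'dist': array([-0.0309,  0.    ,  0.    ,  0.    ,  0.    ]), 'extrinsics': array([[ 0.1772,  0.936 ,  0.304 ,  0.2929],
       [ 0.9842, -0.1687, -0.0544, -0.2252],
       [ 0.0004,  0.3088, -0.9511,  0.3504],
       [ 0.    ,  0.    ,  0.    ,  1.    ]])}
```

View pics/w1.png

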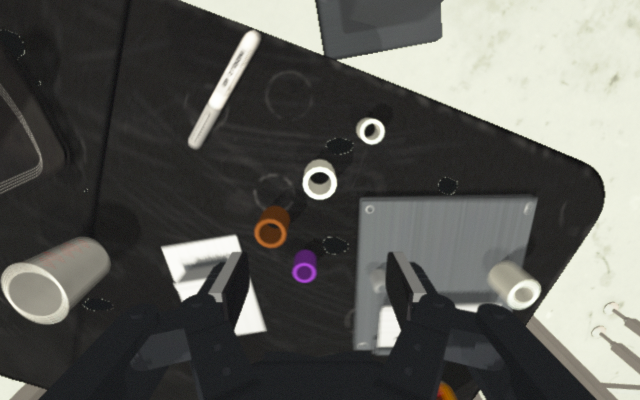

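The wrist view shows the sleeve's top ring at (320,182) and the fixed sleeve's top at (521,293). The bed's near corners are at (358,197) and (537,195). Plate corners are at (163,246), (237,235) and (266,332), and its grip is near (207,263).

Run:
```python
from h import *
np.set_printoptions(precision=4,suppress=True)
im=cv2.imread("pics/w1.png");c=arm.camera_info("wrist")
# sleeve top ring via hough
g=cv2.cvtColor(im,cv2.COLOR_BGR2GRAY)
for nm,(x0,y0,x1,y1) in dict(sl=(295,150,345,205),fx=(480,255,550,315)).items():
    r=g[y0:y1,x0:x1]; m=(r>195)
    cs,_=cv2.findContours(m.astype(np.uint8),cv2.RETR_CCOMP,cv2.CHAIN_APPROX_NONE)
    for k in cs:
        if len(k)>20: 
            e=cv2.fitEllipse(k);print(nm,np.array(e[0])+(x0,y0),e[1],cv2.contourArea(k))
            print(onplane(c,[np.array(e[0])+(x0,y0)],.045 if nm=="sl" else .061))
print("bed near",onplane(c,[(359,197.5),(537,195)],.016))
print("plate",onplane(c,[(162,246),(237,235),(267,332)],.004))
t=cv2.imread("pics/t1.png");ct=arm.camera_info("top")
w=t.min(2)>150
for b in blobs(w,30):
    if 190<b[0][0]<420 and 120<b[0][1]<280: print(b)
a=onplane(c,[(320,182),(521,293)],.045);print(a)
```

```text
sl [319.331  182.4697] (31.876699447631836, 33.24879455566406) 831.0
[[ 0.3706 -0.2367  0.045 ]]
sl [319.1692 182.6094] (23.4141788482666, 24.09521484375) 441.5
[[ 0.3708 -0.2369  0.045 ]]
fx [543.8541 306.6763] (12.387279510498047, 26.38341522216797) 169.5
[[ 0.5596 -0.0025  0.061 ]]
fx [523.11   293.8984] (24.2613582611084, 34.61929702758789) 656.5
[[ 0.5367 -0.0282  0.061 ]]
fx [523.2434 294.4733] (15.237557411193848, 18.813920974731445) 223.0
[[ 0.5375 -0.028   0.061 ]]
bed near [[ 0.4038 -0.1954  0.016 ]
 [ 0.4374  0.0131  0.016 ]]
plate [[ 0.4286 -0.4517  0.004 ]
 [ 0.4302 -0.3521  0.004 ]
 [ 0.5838 -0.349   0.004 ]]
(array([242.7, 173. ]), [200, 131, 112, 97, 4221])
(array([361. , 184.7]), [341, 157, 41, 59, 2143])
(array([201.3, 171.4]), [198, 161, 8, 24, 36])
(array([295.9, 242.2]), [291, 239, 10, 6, 32])
(array([267.9, 254.9]), [263, 250, 11, 11, 64])
[[ 0.3703 -0.236   0.045 ]
 [ 0.5484 -0.02    0.045 ]]
```

View pics/t1.png

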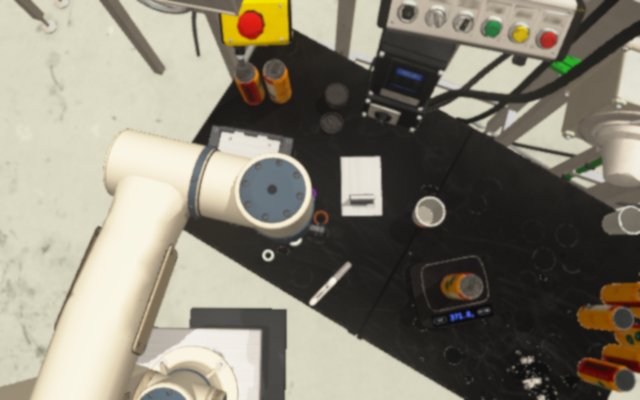

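Request:
{"op": "step_arm", "data": {"targets": [[[0,0.3,5],0,6],[[0,0,5],0,6],[[0,0,5],0,6],[[0,0,3],0,6],[[0,0,1.8],0,6],[[0,0,0],0,6],[[0,0,0],0,3],[[0,0,0],0,3],[[0,0,0],0,3],[[0,0,0],0,3]], "newtons": 30}}

```text
time: 2.7
tcp_pos: [0.3713, -0.2374, 0.0354]
tool_rot: [[-0.985, 0.172, 0.002], [0.172, 0.985, -0.001], [-0.002, -0.0, -1.0]]
wrist_force: [-1.0, 1.6, 6.3]
gripper_width: 0.424
grip_force: 30.4
```

Request:
{"op": "step_arm", "data": {"targets": [[[0,0,-3],0,3],[[0,0,-3],0,3],[[0,0,-2.5],0,3],[[-3,1.8,0],0,3],[[-3.1,1.8,0],0,3],[[-3.1,1.8,0],0,3],[[-3.2,1.9,0],0,3],[[0,0,0],0,3],[[0,0,0],0,3]]}}

```text
time: 3.82
tcp_pos: [0.5047, -0.1865, 0.119]
tool_rot: [[-0.985, 0.173, -0.001], [0.173, 0.985, 0.0], [0.001, 0.0, -1.0]]
wrist_force: [-0.8, 0.6, -1.3]
gripper_width: 0.424
grip_force: 30.3
```

Run:
```python
from h import *
np.set_printoptions(precision=4,suppress=True)
s=arm.state();print(s["time"],s["tcp_pos"]);c=arm.camera_info("wrist");print(c["extrinsics"])
w=arm.snapshot("wrist");cv2.imwrite("pics/w2.png",w)
sc=arm.snapshot("scene");cv2.imwrite("pics/s2.png",sc)
a=cv2.resize(sc[140:240,200:400],None,fx=4,fy=4,interpolation=cv2.INTER_CUBIC)[:,:,:]
cv2.imwrite("pics/cmb.png",np.vstack([cv2.resize(w[:, :],(480,300)),cv2.resize(a,(480,240))]))
cv2.imwrite("pics/s2c.png",a)
```

```text
3.825 [ 0.5047 -0.1865  0.119 ]
[[ 0.1724  0.9369  0.3042  0.4278]
 [ 0.985  -0.1641 -0.053  -0.1723]
 [ 0.0003  0.3088 -0.9511  0.2375]
 [ 0.      0.      0.      1.    ]]
```

View pics/w2.png

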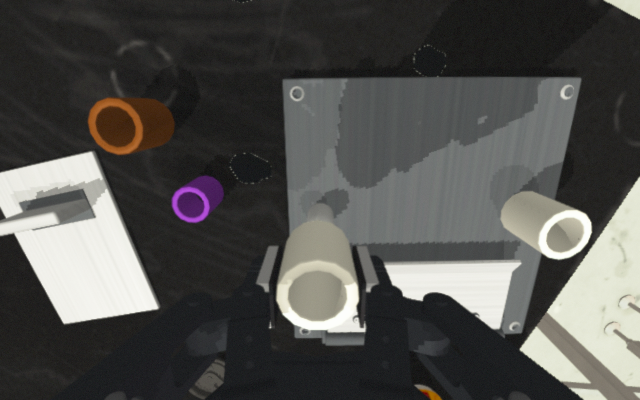

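View pics/s2c.png

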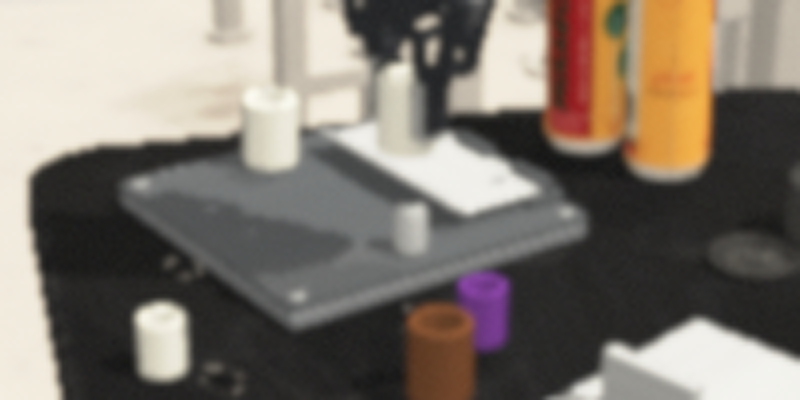

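The sleeve is held just over the spigot. In the wrist picture the spigot's visible flank is at about (321,212), the bed's near corners are at (283,79) and (580,79), and the held sleeve's rim is centred near (317,295).

Run:
```python
from h import *
np.set_printoptions(precision=4,suppress=True)
im=cv2.imread("pics/w2.png");c=arm.camera_info("wrist")
n=onplane(c,[(283,79),(580,79)],.016);print(n)
d=n[1]-n[0];print(np.linalg.norm(d));yv=d/np.linalg.norm(d);xv=np.array([yv[1],-yv[0],0])
print("yaw",np.degrees(np.arctan2(xv[1],xv[0])))
for L in (.11,.105):
  C=n.mean(0)+L*xv;print("C",C,"spig",C-.01*xv-.08*yv)
g=cv2.cvtColor(im,cv2.COLOR_BGR2GRAY)
for r in (204,208,212,216): print(r,g[r,296:350:2])
e=onplane(c,[(564,234)],.061);print("fixed",e,"->spig",e-.16*yv)
print("held rim",onplane(c,[(317,295)],.119-.0354+.045))
print("lap lip ends",onplane(c,[(387,262),(522,262)],.034))
s=onplane(c,[(307,212),(334,212)],.04);print("spig flank y",(s-n[0])@yv, s)
```

```text
[[ 0.4073 -0.1927  0.016 ]
 [ 0.4414  0.0131  0.016 ]]
0.20862132462848282
yaw -9.410234020784943
C [ 0.5329 -0.1078  0.016 ] spig [ 0.5099 -0.1851  0.016 ]
C [ 0.528 -0.107  0.016] spig [ 0.505  -0.1843  0.016 ]
204 [121 113 113 109 107 109 110 104 112 106 112 114 116 116 110  91  89  86
  87  87  85  86  87  88  89 101 116]
208 [120 119 118 108 109 108 110 113 113 117 117 119 119 119 119 119 116 108
  89  86  84  86  88  86  90  96 117]
212 [119 118 120 116 112 109 118 120 120 118 119 123 125 123 123 122 120 116
 105  87  85  88  89 110 120 119 119]
216 [120 119 119 119 120 116 127 125 126 127 131 133 133 133 131 128 124 120
 114  88 100 118 122 119 122 120 117]
fixed [[ 0.5344 -0.0268  0.061 ]] ->spig [[ 0.5083 -0.1846  0.061 ]]
held rim [[ 0.5039 -0.1859  0.1286]]
lap lip ends [[ 0.5502 -0.1397  0.034 ]
 [ 0.5692 -0.0358  0.034 ]]
spig flank y [0.0155 0.0344] [[ 0.4974 -0.1919  0.04  ]
 [ 0.5007 -0.1733  0.04  ]]
```

Request:
{"op": "step_arm", "data": {"targets": [[[-0.45,0.15,0],0,3],[[0,0,2],0,3],[[0,0,1],0,3],[[0,0,0.7],0,3],[[0,0,0.7],0,3],[[0,0,0],0,3]]}}

```text
time: 4.68
tcp_pos: [0.5097, -0.1859, 0.0749]
tool_rot: [[-0.985, 0.173, -0.001], [0.173, 0.985, 0.0], [0.001, -0.0, -1.0]]
wrist_force: [-0.3, -0.3, -0.6]
gripper_width: 0.422
grip_force: 30.3
```

Request:
{"op": "step_arm", "data": {"targets": [[[0,0,0.7],0,3],[[0,0,0.7],0,3],[[0,0,0.5],0,3],[[0,0,0.3],0,3],[[0,0,0.2],0,3],[[0,0,0],0,3]]}}

```text
time: 5.42
tcp_pos: [0.5101, -0.1859, 0.0515]
tool_rot: [[-0.985, 0.173, 0.0], [0.173, 0.985, -0.0], [-0.0, -0.0, -1.0]]
wrist_force: [0.8, 0.1, -0.6]
gripper_width: 0.422
grip_force: 30.3
```

Smooth, with almost no contact force. I'll seat it with a small press, then release and lift.

Request:
{"op": "step_arm", "data": {"targets": [[[0,0,0.15],0,3],[[0,0,0.15],0,3],[[0,0,0],0,3]]}}

```text
time: 5.8
tcp_pos: [0.5102, -0.186, 0.0513]
tool_rot: [[-0.985, 0.172, 0.002], [0.172, 0.985, -0.001], [-0.002, -0.001, -1.0]]
wrist_force: [-7.6, 4.6, 21.4]
gripper_width: 0.423
grip_force: 31.9
```

Request:
{"op": "step_arm", "data": {"targets": [[[0,0,-0.3],0,3],[[0,0,0],0,5.5],[[0,0,0],0,5.5],[[0,0,0],0,5.5],[[0,0,-1],0,5.5],[[0,0,-3],0,5.5],[[0,0,-5],0,5.5],[[0,0,-5],0,5.5],[[4,0,-3],0,5.5],[[4,0,0],0,5.5]]}}

```text
time: 7.05
tcp_pos: [0.4317, -0.1723, 0.2245]
tool_rot: [[-0.985, 0.173, 0.006], [0.173, 0.985, -0.001], [-0.006, -0.0, -1.0]]
wrist_force: [-0.1, 0.1, 0.2]
gripper_width: 0.644
grip_force: 0.0
```

Run:
```python
from h import *
np.set_printoptions(precision=4,suppress=True)
s=arm.state();print(s["time"],s["tcp_pos"],s["tool_rot"],arm.camera_info("wrist")["extrinsics"])
cv2.imwrite("pics/w3.png",arm.snapshot("wrist"))
```

```text
7.05 [ 0.4317 -0.1723  0.2245] [[-0.985   0.1726  0.0061]
 [ 0.1725  0.985  -0.0012]
 [-0.0062 -0.0001 -1.    ]] [[ 0.1724  0.9347  0.3109  0.354 ]
 [ 0.985  -0.1636 -0.0545 -0.1579]
 [-0.0001  0.3156 -0.9489  0.3425]
 [ 0.      0.      0.      1.    ]]
```

View pics/w3.png

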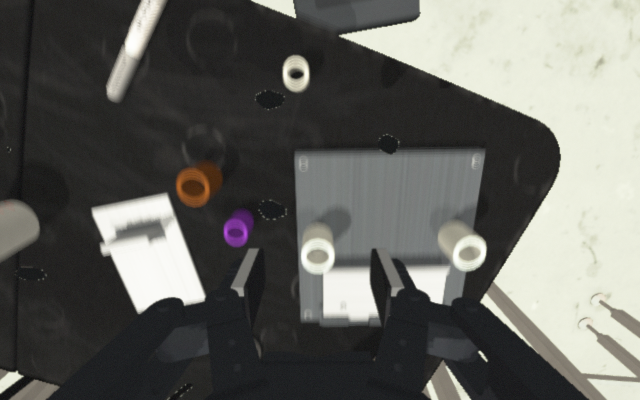

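Both sleeves stand upright at the same height on the bed, rims at (318,255) and (469,251), so the sleeve is home. Next is the plate.

Request:
{"op": "step_arm", "data": {"targets": [[[-1.55,-4.55,0],0,5.5],[[-1.55,-4.55,0],0,5.5],[[-1.55,-4.55,0],0,5.5],[[-1.55,-4.55,0],0,5.5],[[-1.55,-4.55,0],0,5.5],[[0,0,0],10,5.5],[[0,0,0],10,5.5],[[0,0,0],10,5.5],[[0,0,0],10,5.5]]}}

```text
time: 8.22
tcp_pos: [0.4681, -0.4097, 0.2216]
tool_rot: [[-0.639, 0.769, -0.0], [0.769, 0.639, -0.0], [-0.0, -0.0, -1.0]]
wrist_force: [0.4, 0.9, 0.5]
gripper_width: 0.646
grip_force: 0.0
```

Request:
{"op": "step_arm", "data": {"targets": [[[0,0,0],10,5.5],[[0,0,0],10,5.5],[[0,0,0],10,5.5],[[0,0,0],10,5.5],[[0,0,0],0,5.5],[[0,0,0],0,5.5]]}}

```text
time: 8.98
tcp_pos: [0.4682, -0.4096, 0.2215]
tool_rot: [[-0.004, 1.0, 0.0], [1.0, 0.004, -0.0], [-0.0, 0.0, -1.0]]
wrist_force: [0.6, -0.5, 0.4]
gripper_width: 0.64
grip_force: 0.0
```

Run:
```python
from h import *
np.set_printoptions(precision=4,suppress=True)
s=arm.state();print(s["time"],s["tcp_pos"],s["tool_rot"],s["qpos"],arm.camera_info("wrist")["extrinsics"])
cv2.imwrite("pics/w4.png",arm.snapshot("wrist"))
```

```text
8.975 [ 0.4682 -0.4096  0.2215] [[-0.0043  1.      0.0001]
 [ 1.      0.0043 -0.0001]
 [-0.0001  0.0001 -1.    ]] [-0.4679  0.4097  0.2412  0.     -1.4022 -2.6694] [[ 1.      0.004   0.0022  0.4689]
 [ 0.0045 -0.951  -0.309  -0.3297]
 [ 0.0008  0.309  -0.951   0.3399]
 [ 0.      0.      0.      1.    ]]
```

View pics/w4.png

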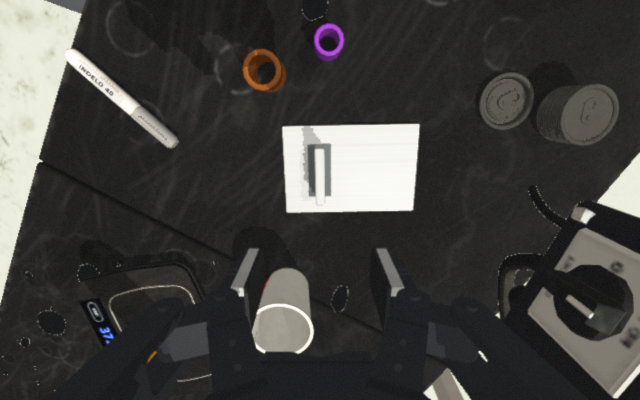

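The wrist view shows the plate with corners near (283,126), (419,124), (414,210) and (288,212). The blade's top runs (320,150)-(320,204), pointing along +x. Joint 6 would hit its limit at the station from this side, so I'll take the half-turn alternative.

Run:
```python
from h import *
np.set_printoptions(precision=4,suppress=True)
im=cv2.imread("pics/w4.png");c=arm.camera_info("wrist")
m=im.min(2)>170;m[:115]=0;m[222:]=0;m[:,:270]=0;m[:,430:]=0
k,_=cv2.findContours(m.astype(np.uint8),cv2.RETR_EXTERNAL,cv2.CHAIN_APPROX_NONE)
k=max(k,key=cv2.contourArea);a=cv2.approxPolyDP(k,6,True).reshape(-1,2);print(a)
P=onplane(c,a,.004);print(P)
g=cv2.cvtColor(im,cv2.COLOR_BGR2GRAY);print(g[180,300:340],g[195,300:340]);print(g[140:212,320])
print("blade",onplane(c,[(320,150),(320,204.5)],.038))
print("cup",onplane(c,[(283,330)],.084))
```

```text
[[419 125]
 [283 127]
 [287 211]
 [412 209]]
[[ 0.5805 -0.351   0.004 ]
 [ 0.4322 -0.3539  0.004 ]
 [ 0.434  -0.4511  0.004 ]
 [ 0.5825 -0.4481  0.004 ]]
[236 232 230 228 214 192 178 161 132  88  81  79  77  78  95 157 223 241
 243 243 242 243 242 235 199 134 128 129 128 127 151 219 245 247 247 247
 247 247 247 248] [237 230 230 229 230 231 230 229 200 143 128 126 126 126 127 160 215 238
 242 244 244 245 246 241 210 155 152 153 154 151 166 219 244 245 245 245
 245 246 245 245]
[223 219 199 180 146 124 124 129 159 221 239 241 242 242 241 241 241 241
 241 242 241 241 241 241 241 241 241 242 241 241 241 242 242 241 242 242
 241 242 242 242 242 242 243 242 243 243 243 243 244 244 244 245 244 244
 244 244 245 245 245 245 245 245 246 243 235 227 242 245 245 245 245 232]
blade [[ 0.4723 -0.3738  0.038 ]
 [ 0.4727 -0.4314  0.038 ]]
cup [[ 0.4344 -0.5547  0.084 ]]
```

Request:
{"op": "step_arm", "data": {"targets": [[[0,0,0],-10,6],[[0,0,0],-10,6],[[0,0,0],-10,6],[[0,0,0],-10,6],[[0,0,0],-10,6],[[0,0,0],-10,6],[[0,0,0],-10,6],[[0,0,0],-10,6],[[0,0,0],-10,6]]}}

```text
time: 10.15
tcp_pos: [0.4682, -0.4095, 0.2213]
tool_rot: [[-1.0, -0.009, -0.0], [-0.009, 1.0, 0.0], [0.0, 0.0, -1.0]]
wrist_force: [-0.1, -0.1, -0.0]
gripper_width: 0.701
grip_force: 0.0
```

Request:
{"op": "step_arm", "data": {"targets": [[[0,0,0],-10,6],[[0,0,0],-10,6],[[0,0,0],-10,6],[[0,0,0],-10,6],[[0,0,0],-10,6],[[0,0,0],-10,6],[[0,0,0],-10,6],[[0,0,0],-10,6],[[0,0,0],-10,6],[[0,0,0],0,6]]}}

```text
time: 11.4
tcp_pos: [0.4681, -0.4096, 0.2213]
tool_rot: [[0.001, -1.0, -0.0], [-1.0, -0.001, 0.0], [-0.0, 0.0, -1.0]]
wrist_force: [0.6, -0.4, -0.5]
gripper_width: 0.703
grip_force: 0.0
```

Request:
{"op": "step_arm", "data": {"targets": [[[-0.7,-0.43,3],-1,6],[[0,0,5],0,6],[[0,0,5],0,6],[[0,0,3],0,6],[[0,0,2],0,6],[[0,0,0.6],0,6],[[0,0,0],0,6]], "newtons": 90}}

```text
time: 12.28
tcp_pos: [0.4727, -0.4027, 0.0356]
tool_rot: [[0.017, -1.0, 0.0], [-1.0, -0.017, -0.0], [0.0, -0.0, -1.0]]
wrist_force: [-0.5, -0.8, 0.7]
gripper_width: 0.704
grip_force: 0.0
```

Request:
{"op": "step_arm", "data": {"targets": [[[0,0,0],0,0],[[0,0,0],0,0],[[0,0,0],0,0],[[0,0,0],0,0],[[0,0,0],0,0],[[0,0,0],0,0]]}}

```text
time: 13.02
tcp_pos: [0.4728, -0.4028, 0.0361]
tool_rot: [[0.018, -1.0, 0.001], [-1.0, -0.018, -0.001], [0.001, -0.001, -1.0]]
wrist_force: [-1.6, 1.2, 5.3]
gripper_width: 0.1
grip_force: 90.6
```

Request:
{"op": "step_arm", "data": {"targets": [[[0,0,-1.5],0,0],[[0,0,-3.5],0,0],[[0,0,-4],0,0],[[-2,0.4,0],0,0],[[-4,0.7,0],0,0],[[-4,0.7,0],0,0],[[-4,0.7,0],0,0],[[-4,0.7,0],0,0],[[-4,0.7,0],0,0],[[-4,0.7,0],0,0]]}}

```text
time: 14.28
tcp_pos: [0.4212, -0.1422, 0.1257]
tool_rot: [[0.018, -1.0, 0.0], [-1.0, -0.018, 0.0], [-0.0, -0.0, -1.0]]
wrist_force: [1.9, 0.6, -2.2]
gripper_width: 0.1
grip_force: 89.4
```

Request:
{"op": "step_arm", "data": {"targets": [[[-4,0.7,0],0,0],[[-1.6,0.5,0],0,0],[[0,0,0],5.2,0],[[0,0,0],5.2,0],[[0,0,0],0,0],[[0,0,0],0,0]]}}

```text
time: 15.02
tcp_pos: [0.4086, -0.0877, 0.1255]
tool_rot: [[-0.161, -0.987, 0.0], [-0.987, 0.161, 0.0], [-0.0, -0.0, -1.0]]
wrist_force: [-0.0, 0.7, -1.8]
gripper_width: 0.1
grip_force: 89.5
```

Run:
```python
from h import *
np.set_printoptions(precision=4,suppress=True)
s=arm.state();print(s["time"],s["tcp_pos"],s["tool_rot"],s["qpos"],arm.camera_info("wrist")["extrinsics"])
cv2.imwrite("pics/w5.png",arm.snapshot("wrist"));cv2.imwrite("pics/s5.png",arm.snapshot("scene"))
```

```text
15.025 [ 0.4086 -0.0877  0.1255] [[-0.1609 -0.987   0.0001]
 [-0.987   0.1609  0.0001]
 [-0.0001 -0.0001 -1.    ]] [ 0.167   0.0839 -0.4516 -0.0001 -1.0352 -0.3285] [[-0.987   0.1526  0.0505  0.3969]
 [ 0.1607  0.9387  0.305  -0.1653]
 [-0.0008  0.3091 -0.951   0.2438]
 [ 0.      0.      0.      1.    ]]
```

View pics/w5.png

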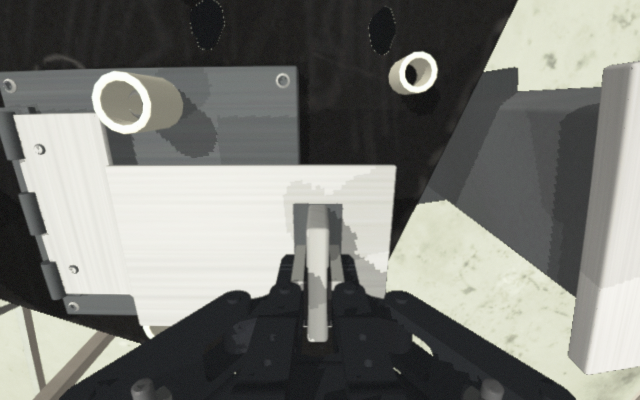

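The wrist view shows the plate held level. Its right edge runs (107,165)-(396,165), the bed's right edge (8,75)-(298,67), the sleeve rim is near (123,102), and the lap is at left with its edge from (107,113).

Run:
```python
from h import *
np.set_printoptions(precision=4,suppress=True)
c=arm.camera_info("wrist");im=cv2.imread("pics/w5.png");g=cv2.cvtColor(im,cv2.COLOR_BGR2GRAY).astype(int)
def edge(cols,r0,r1):
    p=[]
    for u in cols:
        d=np.abs(np.diff(g[r0:r1,u]));p.append((u,r0+d.argmax()+.5))
    return np.array(p)
def yaw(a):
    v=a[-1]-a[0]; l=cv2.fitLine(a[:,:2].astype(np.float32),cv2.DIST_HUBER,0,.001,.001).ravel()
    l=l if l[0]>0 else -l
    return np.degrees(np.arctan2(l[1],l[0])),a.mean(0)
print("plate",yaw(onplane(c,edge(range(120,280,8),155,175),.0935)))
b=np.r_[edge(range(20,95,5),55,85),edge(range(180,270,5),55,85)];print(b[::6]);print("bed -y",yaw(onplane(c,b,.016)))
q=np.array([(r,np.abs(np.diff(g[r,285:315])).argmax()+285.5) for r in range(75,155,5)])[:,::-1]
P=onplane(c,q,.016);print("bed near",P[0],P[-1])
p2=np.array([(r,np.abs(np.diff(g[r,95:118])).argmax()+95.5) for r in range(180,300,10)])[:,::-1];print(p2[:,0]);P=onplane(c,p2,.0935);print("plate lead",P[0],P[-1])
print("plate corners",onplane(c,[(107,165),(396,165)],.0935))
print("rim",onplane(c,[(123,102)],.061))
print("lap corner lip,hinge",onplane(c,[(107,113),(22,113)],.030), "hinge end", onplane(c,[(22,113)],.0265))
```

```text
plate (np.float32(-9.44976), array([ 0.4627, -0.146 ,  0.0935]))
[[ 20.   70.5]
 [ 50.   69.5]
 [ 80.   68.5]
 [195.   66.5]
 [225.   66.5]
 [255.   65.5]]
bed -y (np.float32(-9.242675), array([ 0.513 , -0.2101,  0.016 ]))
bed near [ 0.4145 -0.188   0.016 ] [ 0.4155 -0.1346  0.016 ]
[107.5 109.5 111.5 113.5 115.5 116.5  96.5 103.5 105.5 108.5 111.5  97.5]
plate lead [ 0.5109 -0.1463  0.0935] [ 0.5427 -0.0834  0.0935]
plate corners [[ 0.5083 -0.1539  0.0935]
 [ 0.3623 -0.1298  0.0935]]
rim [[ 0.509  -0.1855  0.061 ]]
lap corner lip,hinge [[ 0.5418 -0.1839  0.03  ]
 [ 0.6031 -0.1949  0.03  ]] hinge end [[ 0.6065 -0.1954  0.0265]]
```

Request:
{"op": "step_arm", "data": {"targets": [[[0,0,3],0,0],[[0,0,2.5],0,0],[[0,0,1],0,0],[[0,0,0.4],0,0],[[0,0,0.2],0,0],[[0,0,0.1],0,0],[[0,0,0],0,0]]}}

```text
time: 16.0
tcp_pos: [0.409, -0.0876, 0.0537]
tool_rot: [[-0.162, -0.987, 0.001], [-0.987, 0.162, 0.0], [-0.0, -0.001, -1.0]]
wrist_force: [-0.6, 0.2, -1.9]
gripper_width: 0.105
grip_force: 89.3
```

Request:
{"op": "step_arm", "data": {"targets": [[[0,0,0.1],0,0],[[0,0,0.1],0,0],[[0,0,0],0,0]]}}

```text
time: 16.38
tcp_pos: [0.4088, -0.0876, 0.0521]
tool_rot: [[-0.162, -0.987, 0.001], [-0.987, 0.162, -0.0], [0.0, -0.001, -1.0]]
wrist_force: [-2.8, 0.7, 5.9]
gripper_width: 0.094
grip_force: 90.8
```

Request:
{"op": "step_arm", "data": {"targets": [[[0,-1,0],0,0],[[0,-1,0],0,0],[[0,-1,0],0,0],[[0,-1,0],0,0],[[0,-1,0],0,0]]}}

```text
time: 17.0
tcp_pos: [0.4577, -0.0961, 0.0521]
tool_rot: [[-0.162, -0.987, -0.001], [-0.987, 0.162, -0.0], [0.001, 0.001, -1.0]]
wrist_force: [-5.9, 1.6, 8.5]
gripper_width: 0.103
grip_force: 91.2
```

Request:
{"op": "step_arm", "data": {"targets": [[[0,-1,0],0,0],[[0,-1,0],0,0],[[0,-1,0],0,0],[[0,-0.5,0],0,0],[[0,-0.5,0],0,0]]}}

```text
time: 17.62
tcp_pos: [0.4972, -0.1025, 0.0521]
tool_rot: [[-0.162, -0.987, -0.001], [-0.987, 0.162, -0.001], [0.001, 0.001, -1.0]]
wrist_force: [-4.8, 0.9, 7.8]
gripper_width: 0.099
grip_force: 91.0
```

Request:
{"op": "step_arm", "data": {"targets": [[[0,-0.3,0],0,0],[[0,-0.3,0],0,0],[[0,-0.2,0],0,0],[[0,0,0],0,0]]}}

```text
time: 18.12
tcp_pos: [0.5053, -0.1038, 0.0521]
tool_rot: [[-0.162, -0.987, 0.0], [-0.987, 0.162, -0.001], [0.001, -0.0, -1.0]]
wrist_force: [-2.6, -1.0, 5.9]
gripper_width: 0.1
grip_force: 90.7
```

Request:
{"op": "step_arm", "data": {"targets": [[[0,-0.2,0],0,0],[[0,-0.2,0],0,0],[[0,0,0],0,0]]}}

```text
time: 18.5
tcp_pos: [0.5064, -0.1041, 0.0521]
tool_rot: [[-0.162, -0.987, -0.006], [-0.987, 0.162, 0.0], [0.001, 0.005, -1.0]]
wrist_force: [-13.5, 4.5, 16.2]
gripper_width: 0.1
grip_force: 92.2
```

Run:
```python
from h import *
np.set_printoptions(precision=3,suppress=True)
for i in range(3):
    s=arm.state();print(s["tcp_pos"],s["wrist_force"],s["torque"])
    cv2.imwrite(f"pics/e{i}.png",arm.snapshot("wrist"))
c=arm.camera_info("wrist");g=cv2.cvtColor(cv2.imread("pics/e2.png"),cv2.COLOR_BGR2GRAY).astype(int)
# plate -y edge & bed -y edge again; strongest gradient per column
P=onplane(c,[(200,0)],.02)
for u in (150,200,250,300,350): 
    d=np.abs(np.diff(g[:330,u])); k=[int(i) for i in np.argsort(-d)[:8]];print(u,sorted(k),d.max())
```

```text
[ 0.506 -0.104  0.052] [-13.546   4.526  16.173] [1.501 4.266 0.087]
[ 0.506 -0.104  0.052] [-12.874   4.269  16.304] [1.502 4.229 0.053]
[ 0.506 -0.104  0.052] [-13.797   4.585  16.07 ] [1.528 4.2   0.021]
150 [37, 38, 49, 50, 51, 115, 116, 117] 54
200 [48, 49, 115, 116, 117, 307, 308, 309] 90
250 [48, 50, 68, 129, 146, 164, 165, 294] 95
300 [48, 56, 57, 122, 123, 143, 144, 203] 85
350 [48, 164, 165, 171, 229, 254, 255, 256] 45
```

Request:
{"op": "step_arm", "data": {"targets": [[[0,0.1,0],0,0],[[0,0,0],0,0],[[0,0,0],0,0]]}}

```text
time: 19.02
tcp_pos: [0.5063, -0.1041, 0.0521]
tool_rot: [[-0.162, -0.987, -0.003], [-0.987, 0.162, -0.0], [0.001, 0.003, -1.0]]
wrist_force: [-10.1, 2.8, 11.6]
gripper_width: 0.098
grip_force: 91.6
```

Run:
```python
from h import *
np.set_printoptions(precision=4,suppress=True)
s=arm.state();print(s["tcp_pos"],s["wrist_force"],s["torque"])
im=arm.snapshot("wrist")
c=arm.camera_info("wrist");g=cv2.cvtColor(im,cv2.COLOR_BGR2GRAY).astype(int)
def line(us,r0,r1,z):
    p=[(u,r0+np.abs(np.diff(g[r0:r1,u])).argmax()+.5) for u in us]
    P=onplane(c,p,z);l=cv2.fitLine(P[:,:2].astype(np.float32),cv2.DIST_HUBER,0,.001,.001).ravel()
    return np.array(p)[:,1], np.degrees(np.arctan(l[1]/l[0])),P.mean(0)
print(line(range(150,310,10),40,56,.016)); print(line(range(200,390,10),105,150,.020))
# lap: compare with expected pixel position of white lap -y edge / lip line
w=(im.min(2)>170).astype(np.uint8);print(blobs(w,300))
```

```text
[ 0.5063 -0.1041  0.0521] [-10.0961   2.7537  11.5705] [0.912  3.2061 0.0623]
(array([50.5, 50.5, 49.5, 49.5, 49.5, 49.5, 49.5, 48.5, 48.5, 48.5, 50.5,
       47.5, 46.5, 47.5, 50.5, 48.5]), np.float32(-8.713974), array([ 0.5332, -0.2132,  0.016 ]))
(array([116.5, 124.5, 127.5, 127.5, 138.5, 146.5, 135.5, 116.5, 119.5,
       148.5, 143.5, 134.5, 113.5, 119.5, 110.5, 115.5, 132.5, 133.5,
       105.5]), np.float32(-6.678616), array([ 0.5094, -0.1733,  0.02  ]))
[(array([271.7,  98.9]), [221, 46, 102, 107, 4147]), (array([147.5, 218.3]), [64, 117, 160, 237, 26745]), (array([310.1, 215.1]), [232, 165, 163, 133, 12945]), (array([317.3, 252.4]), [307, 228, 21, 58, 956]), (array([591.1, 338.6]), [517, 261, 123, 139, 11428]), (array([ 20. , 379.8]), [0, 354, 47, 46, 1722]), (array([ 61.7, 382.1]), [49, 369, 34, 31, 500])]
```

Request:
{"op": "step_arm", "data": {"targets": [[[0,0.08,0],0,0],[[0,0,0],0,0],[[0,0,0],0,0]]}}

```text
time: 19.45
tcp_pos: [0.5063, -0.1041, 0.0521]
tool_rot: [[-0.162, -0.987, -0.002], [-0.987, 0.162, -0.0], [0.001, 0.002, -1.0]]
wrist_force: [-7.0, 2.2, 9.3]
gripper_width: 0.096
grip_force: 91.3
```

Run:
```python
from h import *
np.set_printoptions(precision=4,suppress=True)
s=arm.state();print(s["time"],s["tcp_pos"],s["wrist_force"],s["torque"],s["tool_rot"])
```

```text
19.45 [ 0.5063 -0.1041  0.0521] [-6.9889  2.1593  9.3314] [0.6033 2.3809 0.0246] [[-0.1621 -0.9868 -0.0021]
 [-0.9868  0.1621 -0.0004]
 [ 0.0007  0.002  -1.    ]]
```

Request:
{"op": "step_arm", "data": {"targets": [[[0,0,0],0,0],[[0,0,0],0,0],[[0,0,0],0,0],[[0,0,0],0,0]]}}

```text
time: 19.95
tcp_pos: [0.5063, -0.1041, 0.0521]
tool_rot: [[-0.162, -0.987, -0.002], [-0.987, 0.162, -0.0], [0.001, 0.002, -1.0]]
wrist_force: [-7.3, 1.1, 9.5]
gripper_width: 0.097
grip_force: 91.3
```

```bash
python3 -c "
from bench import arm
print(arm.close_job())"
```

```text
the job is handed in; nothing more can be done
None
```

I handed the job in at about 20 s. The sleeve is home on the spigot and released, and the plate is under the lap against the ledge, still held by its grip and pressed down with about 10 N. That rests on force and position readings: my picture views had run out, so I never saw the final seating or checked that the lap stayed shut.

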